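Put the grooming brush away and snap the case shut

ROBOT

A 6-joint arm with a two-finger parallel gripper is mounted at the origin on the work surface. World frame = base frame: x ahead of the robot, y to its left, z up, the work surface at z = 0. Lengths are in m, angles in degrees, forces in N, time in s.
With the tool pointing down it reaches from about 0.3 to 0.85 m from the base axis. Payload 4.2 kg.
Tool frame: the origin (TCP) lies midway between the tips of the shut fingers; the grasp point (between the pads) lies robot.grip_point_offset behind it (robot.grip_point_offset is the distance from the TCP to the grasp point, in m); z points along the fingers, y is the line along which they close (so a half turn about z gives the same grasp; the last joint's range is limited). The gripper opens to 91 mm and grips with 3 to 60 N. Pads are 32 mm wide; open, the fingers measure 118 mm over their backs; the gripper's body (76 mm by 178 mm) begins 60 mm behind the grasp point.
Start: joints at [73.109, 18.312, 89.639, -0, 72.044, -1.146], TCP at [0.156, 0.553, 0.214] pointing down, gripper open.
Joint ranges: [-177.97, 177.97], [-48.28, 115.42], [12.27, 149.76], [-77.06, 257.06], [2.81, 150.46], [-146.56, 146.56]. Speed limits (degrees/s): [147.25, 147.25, 180, 180, 180, 180].

INTERFACE

Orientations are given as [roll, pitch, yaw] about the fixed x, y, z axes, in that order (R = Rz(yaw) Ry(pitch) Rx(roll)).
In Python, from plant import robot gives the robot as it stands. The module is installed in compiled form; this text tells all that it offers.
- The arm moves only by the tool step_arm, never from a script. Its argument "series" is a list that holds one entry, the list of rows, each a list of 7 numbers: the shift along the world's x, y, z as a fraction of full scale, then the turn, a rotation vector about the world's x, y, z as a fraction of full scale, then the opening, from -1 (shut) to 1 (fully open). In form: [[[dx, dy, dz, rx, ry, rz, grip], ...]]. A call has 1 to 8 rows; each row shifts and turns the commanded pose from where the row before left it; what a row does not reach is not made up. Full scale, the value 1, is 0.025 m for a shift and 5 degrees for a turn. A row lasts 1/10 s, in which the tool goes at most 50 mm and 8.59 degrees, less where a joint would pass 70% of its speed; a pose out of reach is approached as far as the arm can. A call with a number of a shift or a turn outside -1 to 1 is refused whole. A call with a gripper value outside its range is refused whole. The fingers move at their own pace and stop on an object; "squeeze" is the grip in N (left out, the last holds). Time passes only in rows, so rows that do not move let the fingers close. It gives the time, the measured TCP pose, the force, the opening and the grip force at its end, in the units of the state.
- robot.observe(): the state, without advancing time (a new reading comes with each control period).
- robot.capture(name): name is "scene" or "side" or "wrist"; returns a dict with "color" (384x512x3 uint8, blue, green, red), "camera_matrix" (3x3 intrinsics, pixels), "view" (4x4, takes a point from world to camera coordinates). Camera axes: x right, y down, z forward; pixel columns grow to the right and rows downward; lengths in m; the calibration is good to about 2 mm. A picture is of the moment at which its call begins. There is no depth.
- robot.finish_job(): hands the job in; it is judged then, once.
Trained networks look in the newest picture that a camera, given by its name, has taken for a name from the list of things; names that differ only in an ending like _2 or _b are one class to them, and where a whole thing is asked for, a point or a joint stands for the part that bears it (a point fixed in the world has none). Each returns a list of dicts, best first, with "confidence" (0 to 1); they miss things now and then, are a little off and sometimes report something else, mostly with a low value. They report only what shows in the picture. A call takes as long as a camera call. They do not tell look-alikes from the thing itself.
- robot.trace(camera, target): "region" (384x512 bool, what is visible of it) and "uv" ([column, row] in pixels, amid what is visible of it).
- robot.spot_point(camera, target): "uv" ([column, row] in pixels: a listed point, or the origin of a listed thing).
The state is a dict: "time": time; "qpos": joint angles; "joint_velocities": joint speeds; "effort": joint torques, N m; "tcp_pos": TCP position; "tcp_rot": TCP orientation; "wrist_force": force on the tool from outside, world axes, zero at the start; "moment": the same for the moment, N m; "grip_width": finger opening in m; "grip_force": force on a finger pad.
Only numpy, scipy, OpenCV 4.12 (cv2) and the standard library are available. Lean on these libraries where they do the work, as an engineer would, in place of code of your own. Each camera call takes 0.05 s, during which the arm holds its last target. There are 200 camera calls.

TASK

Set the yellow palm brush flat on the floor of the white storage case without dropping it in, then swing the grey lid fully shut without slamming it. Then press each of the four orange snap tabs around its rim until all are fully home. Leave the other things on the counter where they are.

Things in the scene. Friction and masses are not known exactly. Their poses are not given: they have to be found in the camera images.
- case: White open storage case fixed to the counter, 160 mm (x) by 210 mm (y), 60 mm high, walls 6 mm, floor 6 mm thick. Origin: centre of its underside on the counter; x points away from the robot to its back, y to its left, z up.
- rack_front (a point): Middle of the lower front wire of a chrome wire basket rack fixed behind the case (20 mm behind the back tabs' centres). Its front is 340 mm long in y and runs 140 to 195 mm above the counter; the rack reaches 127 mm further back. It leaves no room for a hand straight above the back tabs: press those with the tool tilted, fingers pointing forward under the rack, hand leaning back to the robot.
- lid (a joint): Hinge of the case's dark grey lid (rad): 0 = shut, about 1.6 to 1.95 at the start = open, standing up and leaning out over the case's left side; stop at 2.0. Stiff friction hinge: the lid stays where it is left and has to be pushed all the way (about 2 N at its free edge).
- lid_hinge (a point): Middle of the lid's hinge line, on the top of the case's left wall (60 mm above the counter); the hinge line runs along the case's x. Its frame turns with the lid; when shut it is parallel to the case's.
- lid_edge (a point): Middle of the lid's free edge, on its outer face (uppermost when shut), 210 mm from the hinge. The lid is 166 mm along the hinge by 216 mm, 10 mm thick; its outer face is 10 mm from the hinge plane and 70.5 mm above the counter when shut. Frame: z is the outward normal of the outer face, y points to the hinge, x along the hinge.
- brush: Loose yellow rubber palm brush, about 90 g: oblong base 90 mm (x) by 48 mm (y), 16 mm high, with a paler grip ridge 66 mm (x) by 22 mm (y) standing on it up to 42 mm above the counter. Origin: centre of its underside; z up. Pinch the ridge across y.
- blue_comb: Bystander: blue comb with a metal tooth strip, 100 x 36 mm, 12 mm high, loose. Origin: centre of its underside.
- pin_brush: Bystander: teal pin brush with a handle, 155 mm long, head 100 mm wide, 32 mm high, loose. Origin: underside, in the head.
- guard_a: Bystander: black clipper guard, 45 x 34 mm, 26 mm high, loose. Origin: centre of its underside.
- guard_b: Bystander: another black clipper guard, the same.
- lotion: Bystander: bottle with orange cap, 52 mm across, 130 mm high, loose. Origin: centre of its underside.
- jar: Bystander: clear jar with white lid, 68 mm across, 75 mm high, loose. Origin: centre of its underside.
- tab_front (a joint): Joint of the front (nearest the robot) snap tab (m): 0 = standing up (0 to 0.0015 at the start), 0.006 = pressed home. It moves straight into the lid (downward when the lid is shut). It is a tight catch: it takes about 8 N all the way and stays as far down as it was pressed, so press until it stops.
- tab_front_top (a point): Centre of the upper face of the front (nearest the robot) orange tab; the tab is 30 mm along the rim and 20 mm across it. Its top stands 8 mm proud of the lid when up, 2 mm when home. On the lid 68 mm in front of its middle.
- tab_right (a joint): Joint of the right-hand snap tab (m): 0 = standing up (0 to 0.0015 at the start), 0.006 = pressed home. It moves straight into the lid (downward when the lid is shut). It is a tight catch: it takes about 8 N all the way and stays as far down as it was pressed, so press until it stops.
- tab_right_top (a point): Centre of the upper face of the right-hand orange tab; the tab is 30 mm along the rim and 20 mm across it. Its top stands 8 mm proud of the lid when up, 2 mm when home. On the lid's free edge, 198 mm from the hinge line.
- tab_back_right (a joint): Joint of the back right snap tab (m): 0 = standing up (0 to 0.0015 at the start), 0.006 = pressed home. It moves straight into the lid (downward when the lid is shut). It is a tight catch: it takes about 8 N all the way and stays as far down as it was pressed, so press until it stops.
- tab_back_right_top (a point): Centre of the upper face of the back right orange tab; the tab is 30 mm along the rim and 20 mm across it. Its top stands 8 mm proud of the lid when up, 2 mm when home. 68 mm behind the lid's middle, 163 mm from the hinge line.
- tab_back_left (a joint): Joint of the back left snap tab (m): 0 = standing up (0 to 0.0015 at the start), 0.006 = pressed home. It moves straight into the lid (downward when the lid is shut). It is a tight catch: it takes about 8 N all the way and stays as far down as it was pressed, so press until it stops.
- tab_back_left_top (a point): Centre of the upper face of the back left orange tab; the tab is 30 mm along the rim and 20 mm across it. Its top stands 8 mm proud of the lid when up, 2 mm when home. 68 mm behind the lid's middle, 47 mm from the hinge line.
Things that resemble listed ones, but are neither listed nor needed, are in the scene too. Of the things like the brush, leave any that is pink or purple; of the rest the smaller one is meant.

How it is judged (in metres and radians):
On the way, in this order (a step that is already met when the one before it is completed fails the run):
1. the brush lies flat on the case's floor, let go, before the lid is shut (x of brush in the frame of case between -0.07 and 0.07 m and y of brush in the frame of case between -0.095 and 0.095 m and z of brush in the frame of case below 0.014 m and angle between brush's own z axis and vertical below 0.2 rad and linear speed of brush below 0.03 m/s and contact force between the fingers and brush below 0.1 N and value of joint lid above 0.5 rad), for 0.2 s.
2. the lid is shut over the brush, with not all tabs down yet (x of brush in the frame of case between -0.07 and 0.07 m and y of brush in the frame of case between -0.095 and 0.095 m and z of brush in the frame of case below 0.014 m and angle between brush's own z axis and vertical below 0.2 rad and value of joint lid below 0.03 rad and value of joint any of tab_front, tab_right, tab_back_right, tab_back_left below 0.003 m), for 0.1 s.
3. all four tabs are down, with the lid shut (value of joint lid below 0.03 rad and value of joint each of tab_front, tab_right, tab_back_right, tab_back_left above 0.0045 m), for 0.2 s.
At the end, for the whole second after the job is handed in: The brush lies flat (within 0.2 rad) and still inside the case, its underside no more than 8 mm above the case's floor; the lid is shut (joint below 0.03 rad); all four tabs are down (each joint above 4.5 mm) (all of step 3 and x of brush in the frame of case between -0.07 and 0.07 m and y of brush in the frame of case between -0.095 and 0.095 m and z of brush in the frame of case below 0.014 m and angle between brush's own z axis and vertical below 0.2 rad and linear speed of brush below 0.03 m/s); the robot touches nothing.
It fails at once if the brush falls freely from above the rim (underside more than 70 mm over the counter and touching nothing) (height (world z) of brush above 0.07 m and contact force between brush and anything else below 0.02 N).
It fails at once if the lid is slammed (closing faster than 3 rad/s) (velocity of joint lid below -3 rad/s).
It fails at once if another thing on the counter is moved by more than 40 mm (distance of any of blue_comb, pin_brush, guard_a, guard_b, lotion, jar from where it was at the start of the episode above 0.04 m).
It also fails if it takes over 72 s, if anything falls off the work surface, if the arm or the gripper's body presses on something with over 40 N, if the wrist force passes 120 N, or if a joint passes its speed limit or range.

## Working session

There is one attempt and no reset: what is moved stays moved. The work goes in short steps, Python scripts to look and compute and a tool call to move; the robot and the scene stay as the last step left them, time stands still between calls to the robot, and variables do not carry over. Pictures are saved under pics/ and viewed, at most 10 in all, crops included, and the job is handed in when it is done.

Besides the shell and the picture viewer there is one more tool, called after "Emit:" as name(argument=value, ...) on one line, values as JSON. step_arm: Moves the arm, as the interface text tells. Shift numbers are shares of 0.025 m and turn numbers shares of 5 degrees, none past 1 either way. Its arguments: {"type":"object","properties":{"series":{"type":"array"},"squeeze":{"type":"number"}},"required":["series"]}

```bash
mkdir -p pics; cat > h.py <<'E'
import numpy as np, cv2
from plant import robot
def cap(n,f=None):
    c=robot.capture(n)
    if f: cv2.imwrite('pics/'+f,c['color'])
    return c
def ray(c,uv):
    K=np.array(c['camera_matrix']);V=np.array(c['view']);R=V[:3,:3];t=V[:3,3]
    o=-R.T@t; d=R.T@np.linalg.solve(K,[uv[0],uv[1],1.]); return o,d/np.linalg.norm(d)
def atz(c,uv,z):
    o,d=ray(c,uv); return o+d*(z-o[2])/d[2]
def tri(rs):
    A=sum(np.eye(3)-np.outer(d,d) for o,d in rs); b=sum((np.eye(3)-np.outer(d,d))@o for o,d in rs); return np.linalg.solve(A,b)
def proj(c,p):
    V=np.array(c['view']);q=np.array(c['camera_matrix'])@(V[:3,:3]@np.array(p)+V[:3,3]); return q[:2]/q[2]
E
python3 - <<'E'
from h import *
np.set_printoptions(precision=3,suppress=True)
cs={n:cap(n,n+'0.png') for n in('scene','side')}
im=np.hstack([cv2.imread('pics/scene0.png'),cv2.imread('pics/side0.png')])
cv2.imwrite('pics/both0.png',cv2.resize(im,(1024,384))[:, :])
for t in ['case','rack_front','lid_hinge','lid_edge','brush','blue_comb','pin_brush','guard_a','lotion','jar']:
    for n in cs:
        r=robot.spot_point(n,t)
        print(t,n,[(np.round(x['uv']),round(x['confidence'],2),atz(cs[n],x['uv'],{'rack_front':.14,'lid_hinge':.06,'lid_edge':.26}.get(t,0))) for x in r[:4]])
E
```

```text
case scene [(array([273., 222.]), 0.77, array([0.58 , 0.099, 0.   ]))]
case side [(array([224., 241.]), 0.58, array([0.568, 0.1  , 0.   ]))]
rack_front scene [(array([284., 216.]), 0.89, array([0.65 , 0.112, 0.14 ]))]
rack_front side [(array([191., 190.]), 0.97, array([0.654, 0.094, 0.14 ]))]
lid_hinge scene [(array([335., 186.]), 0.47, array([0.502, 0.326, 0.06 ])), (array([331., 159.]), 0.28, array([0.382, 0.343, 0.06 ]))]
lid_hinge side [(array([210., 246.]), 0.92, array([0.562, 0.195, 0.06 ])), (array([178., 239.]), 0.24, array([0.646, 0.194, 0.06 ]))]
lid_edge scene [(array([329., 160.]), 0.84, array([0.549, 0.26 , 0.26 ])), (array([360., 188.]), 0.46, array([0.663, 0.321, 0.26 ]))]
lid_edge side [(array([193., 189.]), 0.61, array([0.55 , 0.268, 0.26 ]))]
brush scene [(array([189., 166.]), 0.89, array([ 0.292, -0.168,  0.   ])), (array([126., 194.]), 0.85, array([ 0.387, -0.396,  0.   ])), (array([198., 229.]), 0.81, array([ 0.571, -0.156,  0.   ])), (array([184., 200.]), 0.8, array([ 0.442, -0.196,  0.   ]))]
brush side [(array([316., 168.]), 0.81, array([ 0.403, -0.398,  0.   
[... 527 characters left out ...]
 0.1  , 0.   ]))]
pin_brush side [(array([234., 168.]), 0.73, array([ 0.69 , -0.302,  0.   ]))]
guard_a scene [(array([246., 184.]), 0.66, array([0.407, 0.029, 0.   ]))]
guard_a side [(array([241., 326.]), 0.7, array([0.433, 0.339, 0.   ])), (array([287., 239.]), 0.55, array([0.409, 0.041, 0.   ]))]
lotion scene [(array([368., 222.]), 0.86, array([0.626, 0.418, 0.   ]))]
lotion side [(array([132., 331.]), 0.88, array([0.635, 0.417, 0.   ]))]
jar scene [(array([356., 186.]), 0.8, array([0.471, 0.422, 0.   ])), (array([366., 224.]), 0.19, array([0.632, 0.41 , 0.   ]))]
jar side [(array([200., 357.]), 0.73, array([0.482, 0.427, 0.   ])), (array([235., 226.]), 0.2, array([0.562, 0.031, 0.   ]))]
```

View pics/scene0.png

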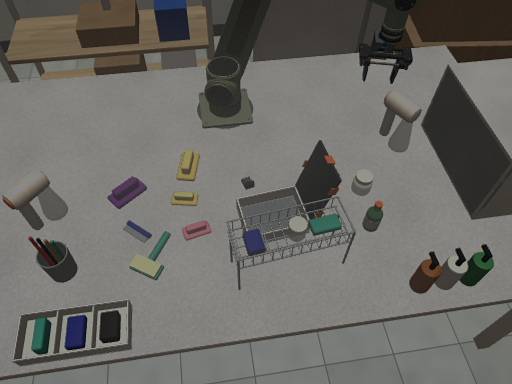

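View pics/side0.png

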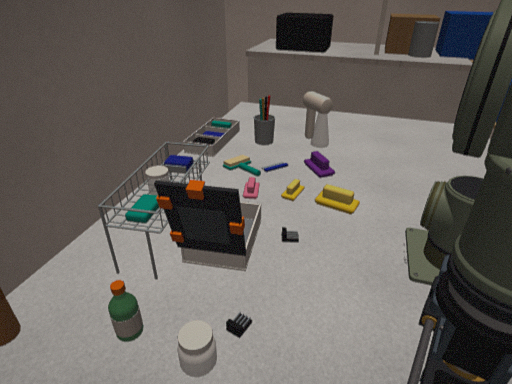

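Scene: the smaller yellow brush is at about (184,200) and the larger one at (188,165). The purple and pink ones are decoys. The case is at (272,215), its lid standing open on the left, with the rack over the case's back edge. Next I'll measure the yaws.

```bash
python3 - <<'E'
from h import *
np.set_printoptions(precision=3,suppress=True)
s=robot.observe(); print(s['tcp_pos'],s['tcp_rot'],robot.grip_point_offset)
cs={n:cap(n) for n in('scene','side')}
def pts(c,m,z): return np.array([atz(c,(u,v),z)[:2] for v,u in np.argwhere(m)])
for n in cs:
    for x in robot.trace(n,'brush')[:5]:
        p=pts(cs[n],x['region'],.016); r=cv2.minAreaRect((p*1000).astype(np.float32))
        print(n,'brush',x['confidence'],r)
P={}
for t in['tab_front_top','tab_right_top','tab_back_right_top','tab_back_left_top','lid_edge','lid_hinge','rack_front']:
    for n in cs: print(t,n,[(np.round(x['uv']),round(x['confidence'],2)) for x in robot.spot_point(n,t)[:3]])
im=cap('scene')['color']; cv2.imwrite('pics/crop1.png',cv2.resize(im[120:300,150:390],(800,600),interpolation=cv2.INTER_CUBIC))
E
```

```text
[0.156 0.553 0.214] [179.997   0.001 164.258] 0.0188
scene brush 0.88 ((294.6888122558594, -169.63941955566406), (66.08815002441406, 149.29519653320312), 78.37644958496094)
scene brush 0.85 ((389.2914123535156, -393.39044189453125), (80.4125747680664, 125.40988159179688), 39.02107238769531)
scene brush 0.78 ((580.21875, -161.33828735351562), (52.530887603759766, 91.72313690185547), 13.23125171661377)
scene brush 0.67 ((448.6102294921875, -192.5744171142578), (89.7596206665039, 55.44104766845703), 81.67402648925781)
side brush 0.94 ((402.2094421386719, -408.4013671875), (90.64991760253906, 199.50927734375), 21.449827194213867)
side brush 0.74 ((441.71197509765625, -195.532470703125), (134.73182678222656, 49.069602966308594), 82.66523742675781)
side brush 0.71 ((580.4522705078125, -166.8056640625), (47.220123291015625, 136.11373901367188), 16.488506317138672)
side brush 0.69 ((299.24346923828125, -189.5408172607422), (141.05902099609375, 129.15313720703125), 77.59793090820312)
side brush 0.29 ((688.0650024414062, 21.217864990234375), (266.8161315917969, 415.3365173339844), 27.15142059326172)
tab_front_top scene [(array([331., 158.]), 0.49), (array([314., 165.]), 0.36)]
tab_front_top side [(array([233., 228.]), 0.47)]
tab_right_top scene [(array([330., 163.]), 0.43)]
tab_right_top side [(array([192., 194.]), 0.69)]
tab_back_right_top scene [(array([335., 188.]), 0.62), (array([320., 213.]), 0.57)]
tab_back_right_top side [(array([166., 205.]), 0.73)]
tab_back_left_top scene [(array([316., 211.]), 0.57)]
tab_back_left_top side [(array([192., 187.]), 0.59), (array([178., 239.]), 0.45)]
lid_edge scene [(array([328., 161.]), 0.84)]
lid_edge side [(array([191., 189.]), 0.94)]
lid_hinge scene [(array([306., 201.]), 0.87)]
lid_hinge side [(array([212., 248.]), 0.76)]
rack_front scene [(array([282., 217.]), 0.58)]
rack_front side [(array([190., 189.]), 0.95)]
```

View pics/crop1.png

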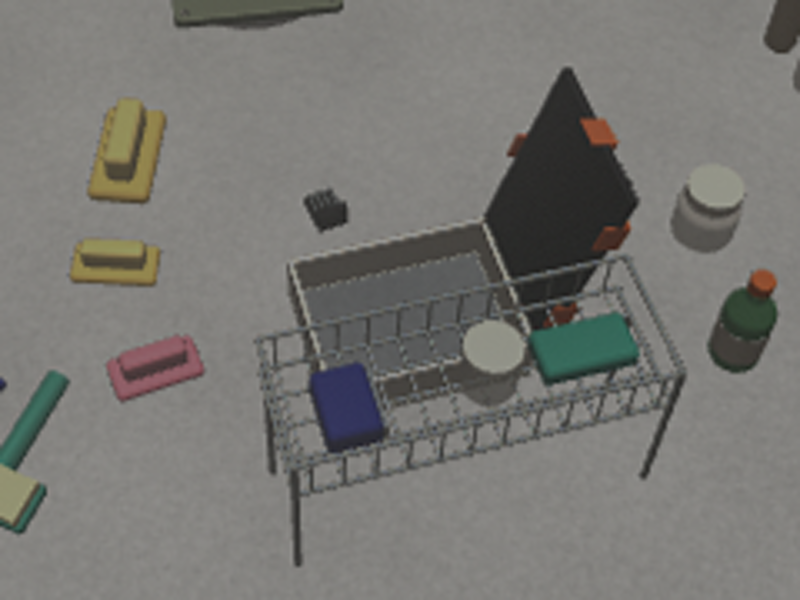

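```bash
python3 - <<'E'
from h import *
np.set_printoptions(precision=4,suppress=True)
c=cap('scene'); d=cap('side')
f=lambda u,v:(150+u/3.3333,120+v*.3)
a,b=[atz(c,f(*p),.06)[:2] for p in[(288,262),(486,221)]]
v=b-a; L=np.linalg.norm(v); yaw=np.arctan2(v[1],v[0])-np.pi/2; print(a,b,L,np.degrees(yaw))
ctr=(a+b)/2+.08*np.array([np.cos(yaw),np.sin(yaw)]);print('case',ctr)
for n,u,w in[('edge',(328.5,160.5),(192,189)),('rack',(283,216.5),(190.5,189.5)),('hinge',(306,201),(211,247)),('brush',(184,200),(293,192)),
  ]:
    r=[ray(c,u),ray(d,w)]; p=tri(r);print(n,p,proj(c,p)-u)
h=np.array([ctr[0]-.105*np.sin(yaw),ctr[1]+.105*np.cos(yaw),.06]);print('hinge pred',h,proj(c,h),proj(d,h))
# rect of brush edges: long axis via small ridge
for p in[(82,240),(144,240),(70,280),(157,282)]: print(atz(c,f(*p),.042 if p[1]<260 else .016 if 0 else 0.0))
E
```

```text
[ 0.5068 -0.0167] [0.4849 0.1914] 0.20923521163864148 6.0248831649511
case [0.5754 0.0958]
edge [0.552  0.2612 0.2577] [0.9088 0.8429]
rack [0.6516 0.1059 0.1462] [-0.7036 -0.665 ]
hinge [0.5543 0.2089 0.0685] [-0.4147 -0.3687]
brush [ 0.4456 -0.1951  0.0048] [-0.2151 -0.3126]
hinge pred [0.5644 0.2002 0.06  ] [303.4231 204.8741] [208.1039 247.0106]
[ 0.4358 -0.2215  0.042 ]
[ 0.445  -0.1585  0.042 ]
[ 0.4542 -0.2404  0.    ]
[ 0.4698 -0.1509  0.    ]
```

Emit:
step_arm(series=[[[0.4,-1,0,0,0,-1,0.3],[0.4,-1,0,0,0,-1,0.3],[0.4,-1,0,0,0,-1,0.3],[0.4,-1,0,0,0,-1,0.3],[0.4,-1,0,0,0,-1,0.3],[0.4,-1,0,0,0,-1,0.3],[0.4,-1,0,0,0,-1,0.3],[0.4,-1,0,0,0,-1,0.3]]])

```text
time: 2.95
tcp_pos: [0.2363, 0.3524, 0.2141]
tcp_rot: [180.0, -0.0, 124.1]
wrist_force: [0.7, -0.1, 0.1]
grip_width: 0.0592
grip_force: 0.0
```

Emit:
step_arm(series=[[[0.4,-1,0,0,0,-1,0.3],[0.4,-1,0,0,0,-1,0.3],[0.4,-1,0,0,0,-1,0.3],[0.4,-1,0,0,0,-1,0.3],[0.4,-1,0,0,0,-1,0.3],[0.4,-1,0,0,0,-1,0.3],[0.4,-1,0,0,0,-1,0.3],[0.4,-1,0,0,0,-1,0.3]]])

```text
time: 3.75
tcp_pos: [0.3163, 0.1524, 0.2142]
tcp_rot: [180.0, -0.0, 84.1]
wrist_force: [0.9, -1.0, 0.1]
grip_width: 0.0589
grip_force: 0.0
```

Emit:
step_arm(series=[[[0.4,-1,0,0,0,-0.4,0.3],[0.4,-1,0,0,0,0,0.3],[0.4,-1,0,0,0,0,0.3],[0.4,-1,0,0,0,0,0.3],[0.4,-1,0,0,0,0,0.3],[0.4,-1,0,0,0,0,0.3],[0.4,-1,0,0,0,0,0.3],[0.4,-1,0,0,0,0,0.3]]])

```text
time: 4.55
tcp_pos: [0.3963, -0.0477, 0.2142]
tcp_rot: [180.0, -0.0, 82.2]
wrist_force: [1.0, -0.3, 0.5]
grip_width: 0.0594
grip_force: 0.0
```

Emit:
step_arm(series=[[[0.3,-1,-0.3,0,0,0,0.3],[0.3,-1,-0.3,0,0,0,0.3],[0.3,-1,-0.3,0,0,0,0.3],[0.3,-1,-0.3,0,0,0,0.3],[0.3,-1,-0.3,0,0,0,0.3],[0,-0.4,0,0,0,0,0.3],[0,0,0,0,0,0,0.3]]])

```text
time: 5.25
tcp_pos: [0.4334, -0.1823, 0.1764]
tcp_rot: [-180.0, -0.0, 82.1]
wrist_force: [-0.4, -0.1, 0.1]
grip_width: 0.0594
grip_force: 0.0
```

```bash
python3 - <<'E'
from h import *
np.set_printoptions(precision=4,suppress=True)
s=robot.observe(); print(s['tcp_pos'],s['tcp_rot'],s['qpos'])
c=cap('wrist','w1.png')
print([(x['uv'],x['confidence'],atz(c,x['uv'],0)) for x in robot.spot_point('wrist','brush')[:3]])
for x in robot.trace('wrist','brush')[:3]:
    p=np.array([atz(c,(u,v),.025)[:2] for v,u in np.argwhere(x['region'])]);print(x['confidence'],cv2.minAreaRect((p*1000).astype(np.float32)))
E
```

```text
[ 0.4334 -0.1823  0.1764] [-179.9721   -0.0137   82.1466] [-24.2159  10.6119 106.0925   0.0059  63.3262 -16.3651]
[([150.0, 179.9], 0.84, array([ 0.3011, -0.1715,  0.    ])), ([268.4, 178.4], 0.8, array([ 0.4495, -0.1898,  0.    ])), ([366.6, 145.2], 0.64, array([ 0.574 , -0.1649,  0.    ]))]
0.83 ((303.5495300292969, -167.4954376220703), (66.11749267578125, 128.47332763671875), 76.35396575927734)
0.69 ((445.3581848144531, -188.90591430664062), (87.62670135498047, 48.68882369995117), 77.31964874267578)
```

View pics/w1.png

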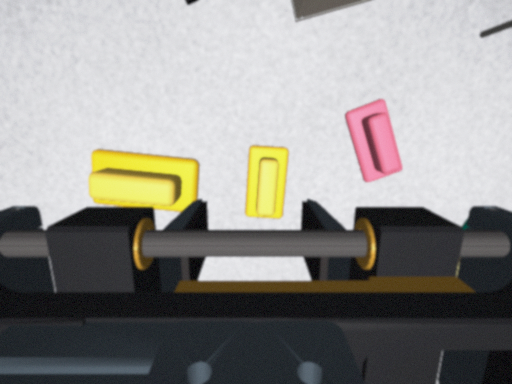

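The small yellow brush is at (268,180), nearly lined up with the fingers; I'll go down onto it.

Emit:
step_arm(series=[[[0.54,-0.32,-0.8,0,0,-0.7,0.1],[0,0,-1,0,0,0,0.1],[0,0,-1,0,0,0,0.1],[0,0,-1,0,0,0,0.1],[0,0,-1,0,0,0,0.1],[0,0,-1,0,0,0,0.1],[0,0,-0.4,0,0,0,0.1],[0,0,0,0,0,0,-1]]], squeeze=20)

```text
time: 6.2
tcp_pos: [0.4463, -0.1885, 0.0209]
tcp_rot: [-179.9, -0.0, 78.8]
wrist_force: [-0.5, 0.0, 0.3]
grip_width: 0.0447
grip_force: 0.0
```

Emit:
step_arm(series=[[[0,0,0,0,0,0,-1],[0,0,0,0,0,0,-1],[0,0,0,0,0,0,-1],[0,0,0,0,0,0,-1]]])

```text
time: 6.6
tcp_pos: [0.4478, -0.1898, 0.0226]
tcp_rot: [179.9, 0.0, 78.7]
wrist_force: [-1.0, 1.2, 5.9]
grip_width: 0.022
grip_force: 20.0
```

Emit:
step_arm(series=[[[0,0,1,0,0,0,-1],[0,0,1,0,0,0,-1],[0,0,1,0,0,0,-1],[0,0.5,1,0,0,0,-1],[0.3,0.9,0.8,0,0,0.5,-1],[0.3,0.9,0,0,0,0.5,-1],[0.3,0.9,0,0,0,0.5,-1],[0.3,0.9,0,0,0,0.5,-1]]])

```text
time: 7.4
tcp_pos: [0.4771, -0.0863, 0.1418]
tcp_rot: [180.0, 0.0, 88.8]
wrist_force: [-0.4, -0.4, -1.1]
grip_width: 0.0219
grip_force: 20.0
```

Emit:
step_arm(series=[[[0.3,0.9,0,0,0,0.5,-1],[0.3,0.9,0,0,0,0.5,-1],[0.3,0.9,0,0,0,0.45,-1],[0.3,0.9,0,0,0,0,-1],[0.3,0.9,0,0,0,0,-1],[0.3,0.9,0,0,0,0,-1],[0.3,0.9,0,0,0,0,-1],[0.3,0.9,0,0,0,0,-1]]])

```text
time: 8.2
tcp_pos: [0.5371, 0.0938, 0.1415]
tcp_rot: [-180.0, 0.0, 96.0]
wrist_force: [-0.1, 0.8, -0.4]
grip_width: 0.0217
grip_force: 20.0
```

```bash
python3 - <<'E'
from h import *
np.set_printoptions(precision=4,suppress=True)
s=robot.observe(); print(s['tcp_pos'],s['tcp_rot'],s['grip_width'])
cs={n:cap(n) for n in('wrist','side','scene')}
for t,z in(('case',0),('lid_hinge',.06),('rack_front',.14),('lid_edge',.26)):
  for n in cs: print(t,n,[(np.round(x['uv']),round(x['confidence'],2),atz(cs[n],x['uv'],z)) for x in robot.spot_point(n,t)[:2]])
cv2.imwrite('pics/m2.png',np.vstack([np.hstack([cv2.resize(cs['wrist']['color'],(400,300)),cv2.resize(cs['scene']['color'][120:300,200:400],(400,300))]),np.hstack([cv2.resize(cs['side']['color'][140:320,90:330],(400,300)),np.zeros((300,400,3),np.uint8)])]))
E
```

```text
[0.5371 0.0938 0.1415] [-179.9977    0.0044   96.0038] 0.021728274660665303
case wrist [(array([280., 184.]), 0.59, array([0.5663, 0.0923, 0.    ]))]
case side []
case scene [(array([270., 224.]), 0.58, array([0.586 , 0.0872, 0.    ]))]
lid_hinge wrist [(array([291.,  73.]), 0.74, array([0.5561, 0.2011, 0.06  ]))]
lid_hinge side [(array([210., 244.]), 0.59, array([0.5639, 0.1893, 0.06  ])), (array([132., 332.]), 0.31, array([0.5975, 0.4538, 0.06  ]))]
lid_hinge scene [(array([304., 202.]), 0.87, array([0.5549, 0.205 , 0.06  ]))]
rack_front wrist [(array([441., 224.]), 0.81, array([0.6573, 0.1072, 0.14  ]))]
rack_front side [(array([192., 191.]), 0.87, array([0.6485, 0.1009, 0.14  ]))]
rack_front scene [(array([285., 218.]), 0.58, array([0.6568, 0.1127, 0.14  ]))]
lid_edge wrist []
lid_edge side [(array([194., 188.]), 0.83, array([0.548 , 0.2658, 0.26  ]))]
lid_edge scene [(array([329., 161.]), 0.74, array([0.5518, 0.2603, 0.26  ])), (array([320., 211.]), 0.59, array([0.7229, 0.1885, 0.26  ]))]
```

View pics/m2.png

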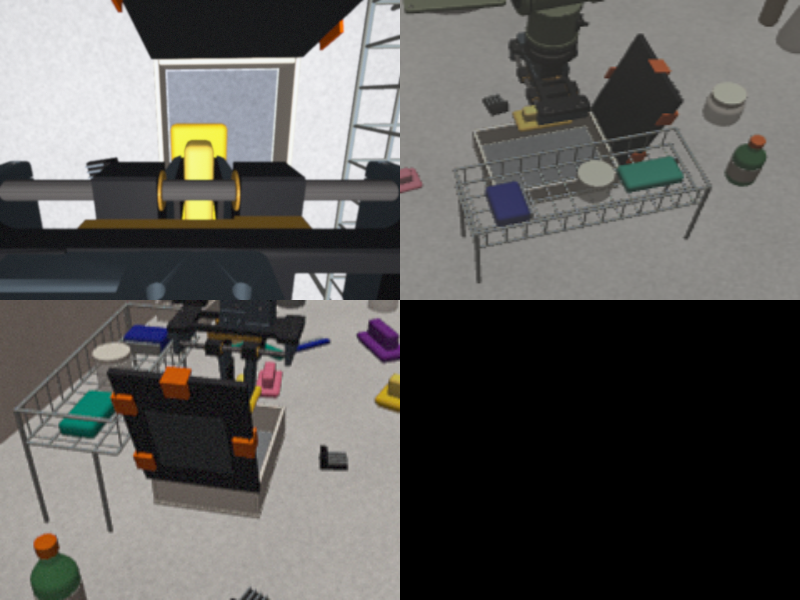

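```bash
python3 - <<'E'
from h import *
c=cap('wrist')
s=1.28
for p,z in[((157,60),.06),((298,60),.06),((158,150),.06),((296,150),.06),((167,69),.006),((278,69),.006)]: print(p,atz(c,(p[0]*s,p[1]*s),z).round(4))
for x in robot.spot_point('wrist','lid_hinge')[:1]: print(atz(c,x['uv'],.06))
E
```

```text
(157, 60) [0.4808 0.1892 0.06  ]
(298, 60) [0.6325 0.2053 0.06  ]
(158, 150) [0.4882 0.089  0.06  ]
(296, 150) [0.6513 0.1063 0.06  ]
(167, 69) [0.4844 0.186  0.006 ]
(278, 69) [0.6305 0.2015 0.006 ]
[0.55711195 0.20113378 0.06      ]
```

Emit:
step_arm(series=[[[0,0,-1,0,0,0,-1],[0,0,-1,0,0,0,-1],[0,0,-1,0,0,0,-1],[0,0,-1,0,0,0,-1],[0,0,-0.3,0,0,0,-1],[0,0,-0.12,0,0,0,-1],[0,0,-0.08,0,0,0,-1],[0,0,0,0,0,0,-1]]])

```text
time: 9.85
tcp_pos: [0.5378, 0.0931, 0.0298]
tcp_rot: [179.9, -0.0, 96.0]
wrist_force: [-0.9, 0.6, -1.4]
grip_width: 0.022
grip_force: 20.0
```

Emit:
step_arm(series=[[[0,0,-0.08,0,0,0,-1],[0,0,0,0,0,0,-1]]])

```text
time: 10.05
tcp_pos: [0.5381, 0.0931, 0.0286]
tcp_rot: [179.8, -0.0, 96.0]
wrist_force: [-1.3, 0.7, 4.1]
grip_width: 0.0221
grip_force: 20.0
```

Emit:
step_arm(series=[[[0,0,0,0,0,0,-0.2],[0,0,0,0,0,0,-0.2],[0,0,0,0,0,0,-0.2],[0,0,0.3,0,0,0,-0.2],[0,0,0.8,0,0,0,-0.2],[0,0,1,0,0,0,-0.2],[0,0,1,0,0,0,-0.2],[0,0,1,0,0,0,-0.2]]])

```text
time: 10.85
tcp_pos: [0.5369, 0.0929, 0.1309]
tcp_rot: [180.0, 0.0, 96.0]
wrist_force: [-0.9, -0.8, 0.2]
grip_width: 0.0367
grip_force: 0.0
```

```bash
python3 - <<'E'
from h import *
c=cap('wrist','w3.png')
for x in robot.spot_point('wrist','brush')[:3]: print(x['uv'],x['confidence'],atz(c,x['uv'],.006))
E
```

```text
[254.8, 184.4] 0.96 [0.5370707  0.09173717 0.006     ]
[293.2, 71.4] 0.33 [0.56254491 0.20929744 0.006     ]
```

View pics/w3.png

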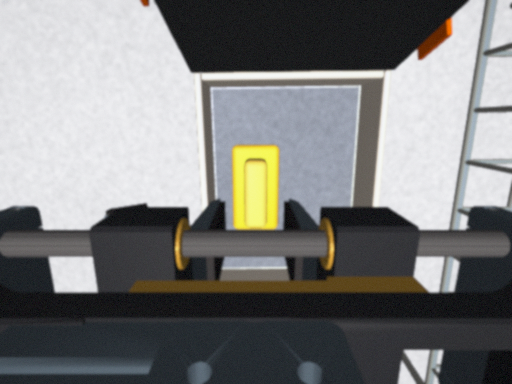

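Emit:
step_arm(series=[[[0,0,1,0,0,0,-1],[0,0,1,0,0,0,-1],[0,0,1,0,0,0,-1],[0,0,1,0,0,0,-1],[0,0,1,0,0,0,-1],[-0.1,0.8,1,0,0,0,-1],[-0.1,0.9,1,0,0,0,-1],[-0.1,0.95,0,0,0,0,-1]]])

```text
time: 11.75
tcp_pos: [0.5308, 0.16, 0.3075]
tcp_rot: [179.7, -0.1, 96.0]
wrist_force: [0.7, 0.8, -0.4]
grip_width: 0.0004
grip_force: 0.0
```

Emit:
step_arm(series=[[[-0.12,0.95,0,0,0,0,-1],[-0.12,0.95,0,0,0,0,-1],[-0.12,0.95,0,0,0,0,-1],[-0.12,0.95,0,0,0,0,-1],[-0.12,0.95,0,0,0,0,-1],[-0.12,0.95,0,0,0,0,-1],[-0.12,0.95,0,0,0,0,-1],[-0.1,0.5,-0.2,0,0,0,-1]]])

```text
time: 12.55
tcp_pos: [0.5057, 0.3396, 0.2987]
tcp_rot: [-180.0, -0.0, 96.1]
wrist_force: [-0.3, -0.9, 0.7]
grip_width: 0.0007
grip_force: 0.0
```

Emit:
step_arm(series=[[[0,0,-1,0,0,0,-1],[0,0,-1,0,0,0,-1],[0,0,-0.5,0,0,0,-1],[0,0,0,0,0,0,-1]]])

```text
time: 12.95
tcp_pos: [0.505, 0.3369, 0.2344]
tcp_rot: [-179.7, 0.1, 96.0]
wrist_force: [0.3, -0.0, 0.3]
grip_width: 0.0005
grip_force: 0.0
```

Emit:
step_arm(series=[[[0.08,-0.8,0,0,0,0,-1],[0.08,-0.8,0,0,0,0,-1],[0.08,-0.8,0,0,0,0,-1],[0.08,-0.8,0,0,0,0,-1],[0.08,-0.8,0,0,0,0,-1],[0.08,-0.7,0,0,0,0,-1]]])

```text
time: 13.55
tcp_pos: [0.519, 0.2191, 0.239]
tcp_rot: [179.8, -0.1, 96.0]
wrist_force: [0.3, 2.0, 1.4]
grip_width: 0.0004
grip_force: 1.0
```

Emit:
step_arm(series=[[[0.08,-0.8,-0.1,0,0,0,-1],[0.08,-0.8,-0.1,0,0,0,-1],[0.07,-0.64,-0.24,0,0,0,-1],[0.07,-0.64,-0.24,0,0,0,-1],[0.07,-0.64,-0.24,0,0,0,-1],[0.07,-0.68,-0.5,0,0,0,-1],[0.07,-0.68,-0.5,0,0,0,-1]]])

```text
time: 14.25
tcp_pos: [0.5309, 0.0971, 0.1883]
tcp_rot: [180.0, 0.0, 96.0]
wrist_force: [0.4, -0.0, -0.5]
grip_width: 0.0007
grip_force: 0.4
```

```bash
python3 - <<'E'
from h import *
s=robot.observe();p=s['tcp_pos'];d=np.array(p[:2])-[.569,.096];print(d@[.9945,.1045],d@[-.1045,.9945],p[2],s['wrist_force'])
a=cap('side')['color'];b=cap('scene')['color']
cv2.imwrite('pics/m4.png',np.hstack([cv2.resize(b[120:300,200:400],(400,360)),cv2.resize(a[100:280,90:290],(400,360))]))
E
```

```text
-0.037809884656223404 0.005128277253180216 0.18828440149246803 [ 0.39274846 -0.04884453 -0.54974439]
```

View pics/m4.png

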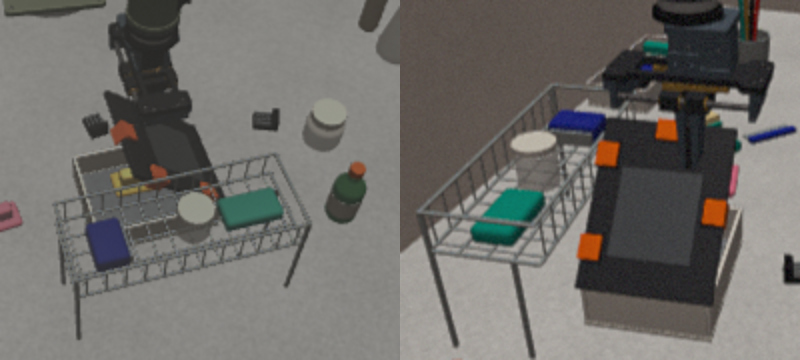

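The lid is half closed and following the fingers. I'll carry on along the arc.

Emit:
step_arm(series=[[[0.06,-0.55,-0.66,0,0,0,-1],[0.06,-0.55,-0.66,0,0,0,-1],[0.04,-0.38,-0.76,0,0,0,-1],[0.04,-0.38,-0.76,0,0,0,-1],[0.02,-0.15,-0.6,0,0,0,-1],[0.02,-0.15,-0.6,0,0,0,-1],[0.01,-0.1,-0.5,0,0,0,-1],[0,0,-0.2,0,0,0,-1]]])

```text
time: 15.15
tcp_pos: [0.5363, 0.0417, 0.0704]
tcp_rot: [-179.9, 0.0, 96.0]
wrist_force: [-9.5, -1.4, 34.8]
grip_width: 0.0002
grip_force: 17.4
```

Emit:
step_arm(series=[[[0,0,-0.12,0,0,0,-1],[0,0,-0.1,0,0,0,-1],[0,0,0,0,0,0,-1]]])

```text
time: 15.45
tcp_pos: [0.5364, 0.0418, 0.0704]
tcp_rot: [180.0, 0.0, 96.0]
wrist_force: [-12.6, -2.6, 35.0]
grip_width: 0.0004
grip_force: 17.7
```

Emit:
step_arm(series=[[[0,0,0.5,0,0,0,-1],[0,-0.2,1,0,0,0,-1],[0.1,-0.5,1,0,0,0,-1],[0.1,-0.8,1,0,0,0,-1],[0.1,-0.8,1,0,0,0,-1],[0.1,-0.5,0.6,0,0,0,-1],[0,0,0,0,0,0,-1]]])

```text
time: 16.15
tcp_pos: [0.549, -0.0291, 0.1952]
tcp_rot: [179.7, 0.1, 95.9]
wrist_force: [-0.3, -0.0, -0.1]
grip_width: 0.0001
grip_force: 0.0
```

```bash
python3 - <<'E'
from h import *
c=cap('wrist','w5.png'); s=cap('scene')
T={'tab_front_top':(-.068,0),'tab_right_top':(0,-.093),'tab_back_right_top':(.068,-.058),'tab_back_left_top':(.068,.058)}
for t,(x,y) in T.items():
    w=(.569+x*.9945-y*.1045,.096+x*.1045+y*.9945,.0775); print(t,np.round(w,4),proj(c,w).round())
    for n,cc in(('wrist',c),('scene',s)):print('  ',n,[(np.round(q['uv']),round(q['confidence'],2),atz(cc,q['uv'],.0775).round(4)) for q in robot.spot_point(n,t)[:3]])
m=cv2.inRange(cv2.cvtColor(c['color'],cv2.COLOR_BGR2HSV),(3,150,90),(18,255,255))
n,l,st,ce=cv2.connectedComponentsWithStats(m)
print([(st[i][4],ce[i].round(),atz(c,ce[i],.0775).round(4)) for i in range(1,n) if st[i][4]>60])
E
```

```text
tab_front_top [0.5014 0.0889 0.0775] [217.  59.]
   wrist [(array([218.,  61.]), 0.59, array([0.5025, 0.0874, 0.0775]))]
   scene [(array([270., 193.]), 0.59, array([0.5111, 0.0961, 0.0775]))]
tab_right_top [0.5787 0.0035 0.0775] [286. 157.]
   wrist [(array([284., 158.]), 0.6, array([0.577 , 0.0023, 0.0775]))]
   scene [(array([243., 213.]), 0.47, array([ 0.5778, -0.0035,  0.0775]))]
tab_back_right_top [0.6427 0.0454 0.0775] [355. 122.]
   wrist [(array([355., 125.]), 0.85, array([0.6429, 0.0425, 0.0775]))]
   scene [(array([261., 229.]), 0.62, array([0.646 , 0.0431, 0.0775]))]
tab_back_left_top [0.6306 0.1608 0.0775] [366.  -9.]
   wrist []
   scene []
[(np.int32(282), array([365.,   4.]), array([0.632 , 0.1498, 0.0775])), (np.int32(268), array([218.,  60.]), array([0.5019, 0.0884, 0.0775])), (np.int32(851), array([357., 121.]), array([0.6444, 0.0466, 0.0775])), (np.int32(337), array([287., 157.]), array([0.5799, 0.0032, 0.0775]))]
```

View pics/w5.png

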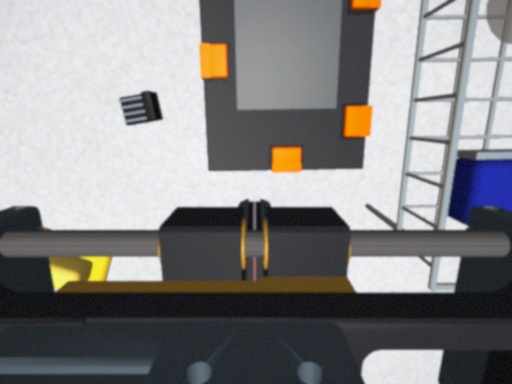

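Wrist picture: the lid is shut, with tabs at (214,60), (287,158), (357,120) and (365,4), which matches the model to 2 mm. I'll turn the tool 90° so the body stays clear of the rack, then press the right tab.

Emit:
step_arm(series=[[[0.1,0.1,0,0,0,1,-1],[0.1,0.1,0,0,0,1,-1],[0.1,0.1,0,0,0,1,-1],[0.1,0.1,0,0,0,1,-1],[0.1,0.1,0,0,0,1,-1],[0.1,0.1,0,0,0,1,-1],[0.1,0.1,0,0,0,1,-1],[0.1,0.1,0,0,0,1,-1]]])

```text
time: 17.45
tcp_pos: [0.5671, -0.0078, 0.1923]
tcp_rot: [-180.0, -0.0, 136.2]
wrist_force: [-0.1, -1.0, -0.8]
grip_width: 0.0005
grip_force: 0.0
```

Emit:
step_arm(series=[[[0.1,0.1,0,0,0,1,-1],[0.1,0.1,0,0,0,1,-1],[0.1,0.1,0,0,0,1,-1],[0.1,0.1,0,0,0,1,-1],[0,0.1,0,0,0,1,-1],[0,0,0,0,0,1,-1],[0,0,0,0,0,1,-1],[0,0,0,0,0,1,-1]]])

```text
time: 18.25
tcp_pos: [0.577, 0.0046, 0.1922]
tcp_rot: [180.0, -0.0, 176.2]
wrist_force: [-0.5, -0.0, 0.4]
grip_width: -0.0
grip_force: 0.0
```

Emit:
step_arm(series=[[[0,0,-0.8,0,0,1,-1],[0,0,-1,0,0,1,-1],[0,0,-1,0,0,0,-1],[0,0,-1,0,0,0,-1],[0,0,-0.4,0,0,0,-1],[0,0,0,0,0,0,-1]]])

```text
time: 18.85
tcp_pos: [0.5761, 0.0045, 0.0861]
tcp_rot: [180.0, -0.2, -174.0]
wrist_force: [-0.4, -0.2, 0.5]
grip_width: 0.0006
grip_force: 0.0
```

Emit:
step_arm(series=[[[0.05,0,-0.3,0,0,0,-1],[0,0,-0.2,0,0,0,-1],[0,0,-0.2,0,0,0,-1],[0,0,0,0,0,0,-1],[0,0,0,0,0,0,-1]]])

```text
time: 19.35
tcp_pos: [0.5796, 0.0044, 0.0726]
tcp_rot: [-180.0, 0.2, -174.0]
wrist_force: [-2.5, 0.4, 10.4]
grip_width: 0.0004
grip_force: 4.9
```

Emit:
step_arm(series=[[[0,0,-0.15,0,0,0,-1],[0,0,0,0,0,0,-1]]])

```text
time: 19.55
tcp_pos: [0.5798, 0.0045, 0.0722]
tcp_rot: [-180.0, 0.3, -174.0]
wrist_force: [-7.6, 0.3, 29.9]
grip_width: 0.0005
grip_force: 14.7
```

Right tab is home (force climbs at 0.072). Front tab next.

Emit:
step_arm(series=[[[0,0,0.7,0,0,0,-1],[0,0,0.7,0,0,0,-1],[-0.78,0.84,0,0,0,0,-1],[-0.78,0.84,0,0,0,0,-1],[-0.78,0.84,0,0,0,0,-1],[-0.78,0.84,0,0,0,0,-1],[0,0,-0.6,0,0,0,-1],[0,0,0,0,0,0,-1]]])

```text
time: 20.35
tcp_pos: [0.4991, 0.0889, 0.0858]
tcp_rot: [-180.0, -0.1, -173.9]
wrist_force: [0.1, 0.2, -0.3]
grip_width: 0.0004
grip_force: 0.0
```

Emit:
step_arm(series=[[[0,0,-0.3,0,0,0,-1],[0,0,-0.2,0,0,0,-1],[0,0,-0.2,0,0,0,-1],[0,0,-0.1,0,0,0,-1],[0,0,0,0,0,0,-1]]])

```text
time: 20.85
tcp_pos: [0.5017, 0.0884, 0.0721]
tcp_rot: [180.0, 0.2, -174.1]
wrist_force: [-11.3, -1.0, 42.3]
grip_width: 0.0009
grip_force: 21.0
```

Emit:
step_arm(series=[[[0,0,0.7,0,0,0,-1],[0,0,1,0.1,-0.99,0,-1],[0,0,1,0.1,-0.99,0,-1],[0.4,-0.1,1,0.1,-0.99,0,-1],[0.6,-0.3,0,0.1,-0.99,0,-1],[0.6,-0.3,0,0.1,-0.99,0,-1],[0.6,-0.3,0,0.1,-0.99,0,-1],[0.6,-0.3,0,0.1,-0.99,0,-1]]])

```text
time: 21.65
tcp_pos: [0.5713, 0.055, 0.1596]
tcp_rot: [-179.8, 35.1, -174.0]
wrist_force: [1.0, 0.1, -0.5]
grip_width: 0.0003
grip_force: 0.0
```

Emit:
step_arm(series=[[[0.6,-0.3,0,0.1,-0.99,0,-1],[0.6,-0.3,-0.5,0,0,0,-1],[0.4,-0.2,-1,0,0,0,-1],[0,0,-0.3,0,0,0,-1],[0,0,0,0,0,0,-1]]])

```text
time: 22.15
tcp_pos: [0.6021, 0.0438, 0.1262]
tcp_rot: [179.5, 38.7, -174.1]
wrist_force: [-0.7, 0.0, 0.3]
grip_width: 0.0006
grip_force: 0.0
```

```bash
python3 - <<'E'
from h import *
from scipy.spatial.transform import Rotation as R
s=robot.observe();p=s['tcp_pos'];print(p,R.from_euler('xyz',s['tcp_rot'],degrees=True).as_matrix().round(3),s['qpos'])
a=cap('side')['color'];b=cap('scene')['color']
cv2.imwrite('pics/m6.png',np.hstack([cv2.resize(b[120:300,200:400],(400,360)),cv2.resize(a[100:280,90:290],(400,360))]))
E
```

```text
[0.60211161 0.04377566 0.12615338] [[-0.777 -0.109  0.62 ]
 [-0.081  0.994  0.074]
 [-0.625  0.007 -0.781]] [   1.07972696   13.24447948  125.0474513    48.26138056    4.79157679
 -141.97002851]
```

View pics/m6.png

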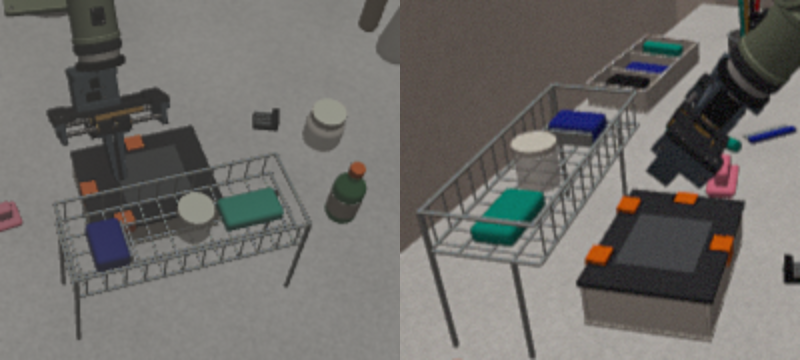

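Picture: the tilted hand is clear of the rack, about 25 mm short of the back right tab. The wrist is near its singularity (q5 = 4.8°), so I'll ease the tilt to about 32°.

Emit:
step_arm(series=[[[0,0,0,-0.07,0.66,0,-1],[0,0,0,-0.07,0.66,0,-1],[0,0,0,0,0,0,-1]]])

```text
time: 22.55
tcp_pos: [0.6052, 0.0498, 0.1304]
tcp_rot: [178.8, 35.5, -173.6]
wrist_force: [-0.4, -0.1, 0.9]
grip_width: 0.0008
grip_force: 0.0
```

```bash
python3 - <<'E'
from h import *
from scipy.spatial.transform import Rotation as R
s=robot.observe();p=s['tcp_pos'];print(p,s['tcp_rot'],R.from_euler('xyz',s['tcp_rot'],degrees=True).as_matrix().round(3)[:,2],s['qpos'])
d=np.array(p[:2])-[.569,.096];print(d@[.9945,.1045],d@[-.1045,.9945])
for y in(-.058,.058):
    x=.0786;w=np.array([.569+x*.9945-y*.1045,.096+x*.1045+y*.9945]);print(w,w-p[:2])
E
```

```text
[0.60516564 0.04978262 0.13035323] [ 178.82618095   35.48836201 -173.63041493] [ 0.575  0.085 -0.814] [   1.36597397   13.2564194   121.75287045   22.93320925   10.50314332
 -116.6705201 ]
0.031137015893458415 -0.04974249007142406
[0.6532287 0.0465327] [ 0.04806306 -0.00324992]
[0.6411067 0.1618947] [0.03594106 0.11211208]
```

Emit:
step_arm(series=[[[0,0,-0.5,-0.06,0.6,0,-1],[0.3,0,-0.5,0,0,0,-1],[0.6,0,-0.1,0,0,0,-1],[0.6,0,0,0,0,0,-1],[0.4,0,0,0,0,0,-1],[0,0,0,0,0,0,-1],[0,0,0,0,0,0,-1]]])

```text
time: 23.25
tcp_pos: [0.6505, 0.0501, 0.1007]
tcp_rot: [178.6, 32.2, -173.8]
wrist_force: [0.6, 0.9, -1.1]
grip_width: 0.0008
grip_force: 0.0
```

```bash
python3 - <<'E'
from h import *
s=robot.observe();p=s['tcp_pos'];print(p,s['tcp_rot'],s['qpos'])
d=np.array(p[:2])-[.569,.096];print(d@[.9945,.1045],d@[-.1045,.9945])
E
```

```text
[0.65046291 0.05005298 0.10067408] [ 178.61891287   32.21502479 -173.82153449] [   1.36151762   19.52276459  115.64596962   17.27552736   13.38972643
 -110.91654171]
0.076213396480742 -0.05420718954600571
```

Emit:
step_arm(series=[[[0.1,-0.1,-0.3,0,0,0,-1],[0,0,-0.3,0,0,0,-1],[0,0,-0.15,0,0,0,-1],[0,0,-0.1,0,0,0,-1],[0,0,0,0,0,0,-1]]])

```text
time: 23.75
tcp_pos: [0.6533, 0.0474, 0.081]
tcp_rot: [178.7, 32.4, -173.8]
wrist_force: [-3.1, -0.6, 6.5]
grip_width: 0.0003
grip_force: 3.5
```

Emit:
step_arm(series=[[[0,0,-0.12,0,0,0,-1],[0,0,-0.12,0,0,0,-1],[0,0,0,0,0,0,-1]]])

```text
time: 24.05
tcp_pos: [0.654, 0.0475, 0.0797]
tcp_rot: [178.7, 32.8, -173.8]
wrist_force: [-20.1, -2.8, 34.8]
grip_width: 0.0006
grip_force: 17.5
```

Emit:
step_arm(series=[[[0,0,0.6,0,0,0,-1],[0,0,0.5,0,0,0,-1],[-0.1,0.92,0,0,0,0,-1],[-0.1,0.92,0,0,0,0,-1],[-0.1,0.92,0,0,0,0,-1],[-0.1,0.92,0,0,0,0,-1],[-0.1,0.92,0,0,0,0,-1],[0,0,0,0,0,0,-1]]])

```text
time: 24.85
tcp_pos: [0.6399, 0.1647, 0.1012]
tcp_rot: [178.7, 32.2, -173.6]
wrist_force: [1.4, -0.7, -0.6]
grip_width: 0.0006
grip_force: 0.0
```

```bash
python3 - <<'E'
from h import *
s=robot.observe();p=s['tcp_pos'];print(p,s['tcp_rot'],s['qpos'])
d=np.array(p[:2])-[.569,.096];print(d@[.9945,.1045],d@[-.1045,.9945])
E
```

```text
[0.63987636 0.16471068 0.10115307] [ 178.65283938   32.24666286 -173.59161986] [ 15.11059008  20.12209499 114.53393585 -14.12506568  13.61982296
 -68.89277019]
0.07766680594406332 0.06092618740163158
```

Emit:
step_arm(series=[[[0.05,-0.1,-0.3,0,0,0,-1],[0,0,-0.3,0,0,0,-1],[0,0,-0.15,0,0,0,-1],[0,0,-0.1,0,0,0,-1],[0,0,-0.05,0,0,0,-1],[0,0,0,0,0,0,-1]]])

```text
time: 25.45
tcp_pos: [0.6424, 0.159, 0.0806]
tcp_rot: [178.6, 32.4, -173.9]
wrist_force: [-9.8, -0.5, 17.3]
grip_width: 0.0003
grip_force: 8.4
```

Emit:
step_arm(series=[[[0,0,-0.1,0,0,0,-1],[0,0,-0.1,0,0,0,-1],[0,0,0,0,0,0,-1]]])

```text
time: 25.75
tcp_pos: [0.6428, 0.1591, 0.0797]
tcp_rot: [178.6, 32.7, -173.9]
wrist_force: [-26.1, -3.5, 42.5]
grip_width: 0.0008
grip_force: 21.0
```

Emit:
step_arm(series=[[[0,0,0.5,0,0,0,-1],[-0.3,0,0.3,0,0,0,-1],[-1,0,0,0,0,0,-1],[-1,0,0.4,0,0,0,-1],[-1,0,1,0,0,0,-1],[-1,0,1,0,0,0,-1],[-1,0,1,0,0,0,-1],[-1,0,1,0,0,0,-1]]])

```text
time: 26.55
tcp_pos: [0.4826, 0.1588, 0.2028]
tcp_rot: [178.7, 32.1, -173.9]
wrist_force: [0.1, 0.8, 1.3]
grip_width: 0.0008
grip_force: 0.0
```

```bash
python3 - <<'E'
from h import *
s=robot.observe();p=s['tcp_pos'];print(p,s['tcp_rot'],s['wrist_force'])
a=cap('side')['color'];w=cap('wrist')['color']
cv2.imwrite('pics/m7.png',np.hstack([cv2.resize(a[185:280,165:285],(480,480),interpolation=cv2.INTER_CUBIC),cv2.resize(w,(320,480))]))
E
```

```text
[0.48262174 0.15881822 0.20282194] [ 178.6833816    32.07770145 -173.89168362] [0.07984494 0.80862821 1.28980044]
```

View pics/m7.png

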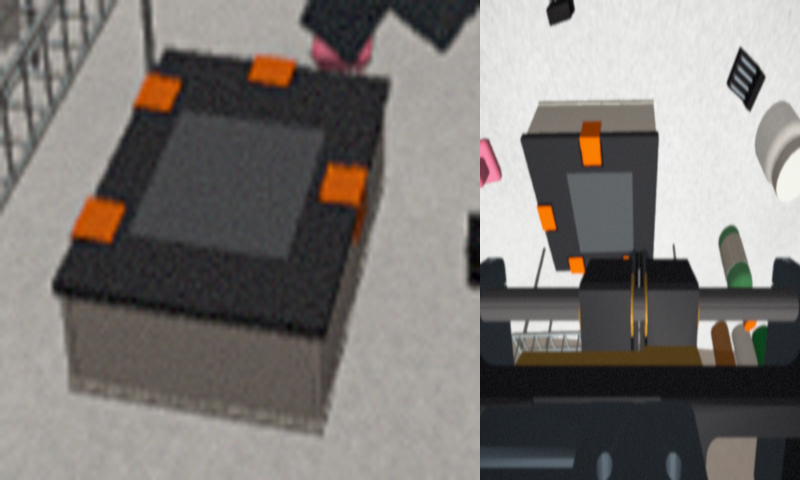

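```bash
python3 - <<'E'
from h import *
def blobs(im,s=1,o=(0,0)):
    m=cv2.inRange(cv2.cvtColor(im,cv2.COLOR_BGR2HSV),(3,150,80),(16,255,255))
    n,l,st,ce=cv2.connectedComponentsWithStats(m)
    for i in range(1,n):
        if st[i][4]>25*s*s: print((ce[i]/s+o).round(2),(st[i][:4]/s).round(1),st[i][4]/s/s)
m6=cv2.imread('pics/m6.png')[:,400:]; blobs(m6,2,(90,100)); print()
c=cap('side');blobs(c['color'])
for x,y in((-.068,0),(0,-.093),(.068,-.058),(.068,.058)):
  w=[.569+x*.9945-y*.1045,.096+x*.1045+y*.9945]
  print([proj(c,w+[z]).round(1) for z in(.0785,.0725)])
E
```

```text
[232.71 199.  ] [137.   96.   12.    6.5] 58.0
[204.36 201.87] [108.5  98.   12.    8.5] 75.75
[250.79 221.36] [154.5 117.   12.5   9.5] 91.75
[189.54 227.05] [ 93.  122.5  13.5  10. ] 97.25

[232.42 198.64] [227. 196.  12.   6.] 55.0
[204.25 202.83] [199. 199.  11.   8.] 65.0
[250.69 221.11] [245. 217.  12.  10.] 90.0
[189.29 228.06] [183. 224.  13.   9.] 87.0
[116.58 286.77] [110. 280.  14.  15.] 146.0
[array([248.6, 219.1]), array([248.6, 221. ])]
[array([232.2, 197.1]), array([232.3, 198.9])]
[array([204.9, 201. ]), array([205. , 202.8])]
[array([189.6, 225.9]), array([189.8, 227.8])]
```

```bash
python3 -c "
from plant import robot
print(robot.finish_job())"
```

```text
the job is handed in; nothing more can be done
None
```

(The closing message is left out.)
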